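# Draw the tray out from under the curing hood with the hook

## Task

The glaze on the little pots under the low lamp hood is still sticky, so keep the hand off the pots and their tray: take the hook from its rest, pass its down-turned end through the eye on the tray's tab, and gently draw the tray along its rails until it is completely out from under the roof but still wholly on its board between the rails, with every pot still standing in it. Then lift the hook out and lay it back in its rest, level and lengthwise in the notches and about centred as you found it. Leave the other things on the desk where they are.

Things in the scene. Friction and masses are not known exactly. Their poses are not given: they have to be found in the camera images.
- hood: Low curing-lamp hood, fixed: plywood base board 6 mm thick (x -220 to 130 mm, y -95 to 95) with two aluminium rails along x, 146 apart, 14 high above it, a back stop at x 121, and a grey roof plate (x -20 to 130, underside 66 and top 80 above the table) on four corner posts over its far part. Origin on the table under the roof; x points from the open front into the hood, z up.
- roof_edge (a point): Middle of the roof's front lower edge (hood frame x -20, y 0, z 66 mm).
- tray: Flat steel tray 110 (x) x 140 (y) mm, rim 18 high, floor 4 thick, about 0.35 kg, lying on the board between the rails, at first under the roof. Origin at the centre of its underside; x points into the hood. A tab 16 wide at its front (-x) rim ends in a flat ring, the eye, which sticks out in front of the roof.
- eye (a point): Centre of the tray's eye: a level ring with a vertical round hole 16 mm across, 28 mm outside, 6 mm thick; 100 mm in front (-x) of the tray's origin and 15 mm above its underside (ring underside 12, top 18 mm above the board).
- hook: Hook tool, 0.11 kg: square wooden handle 20 x 20 mm, 180 long (x -110 to 70), then a 6 mm steel rod straight ahead to x 130, where it turns straight down to z -50. Origin on the handle's centreline near the balance point; x runs towards the rod, z up. It lies level in its rest; grip it at the origin, between the two saddles.
- hook_tip (a point): Lower end of the hook's down-turned rod (hook frame x 130, y 0, z -50 mm).
- rest: Wooden rest for the hook, fixed: foot 100 x 56 mm and two upright saddles 12 thick at x -40 and 40, each with a notch 30 wide, 14 deep, floor 55 above the table (saddle tops 69). Origin at the centre of the underside; the hook lies along its x, the hook's origin 65 mm above this origin.
- vase: Small terracotta vase, 30 mm across (foot 24), 44 tall, standing loose on the tray; origin at the centre of its underside.
- bell: Small terracotta bell shape, 28 mm across at the foot, 40 tall, standing loose on the tray; origin at the centre of its underside.
- cup: Small terracotta beaker shape, 30 mm across at the top (foot 22), 34 tall, standing loose on the tray; origin at the centre of its underside.
- paint_a: Bystander: dark round paint bottle, 40 mm across, 110 tall; origin at the centre of its underside.
- paint_b: Bystander: amber round paint bottle, 44 mm across, 120 tall; origin at the centre of its underside.
- cutter: Bystander: thin steel ring-shaped clay cutter, 40 mm across, 22 tall, on the table; origin at the centre of its underside.
- mug: Bystander: white mug, 72 mm across, 85 tall; origin at the centre of its underside.
Not all that is in view belongs to the job. Of the things like the hook, leave any that is purple; of the rest the larger one is meant.

How it is judged:
By the outcome, as a careful person would: the job done as asked, in the order asked, and still so for the second after the job is handed in, with the robot touching nothing.
It also fails if it takes over 58 s, if anything falls off the work surface, if the arm or the gripper's body presses on something with over 40 N, if the wrist force passes 120 N, or if a joint passes its speed limit or range.

## Robot

A 7-joint arm with a two-finger parallel gripper is mounted at the origin on the work surface. World frame = base frame: x ahead of the robot, y to its left, z up, the work surface at z = 0. Lengths are in m, angles in degrees, forces in N, time in s.
With the tool pointing down it reaches from about 0.4 to 0.9 m from the base axis. Payload 5.6 kg.
Tool frame: the origin (TCP) lies midway between the tips of the shut fingers; the grasp point (between the pads) lies 19 mm behind it; z points along the fingers, y is the line along which they close (so a half turn about z gives the same grasp; the last joint's range is limited). The gripper opens to 92 mm and grips with 3 to 60 N. Pads are 20 mm wide; open, the fingers measure 128 mm over their backs; the gripper's body (75 mm by 189 mm) begins 69 mm behind the grasp point.
Start: joints at [-71.734, 26.786, -0.665, 91.828, 0.344, 61.387, -3.226], TCP at [0.23, 0.608, 0.215] pointing down, gripper open.
Joint ranges: [-144.91, 144.91], [-17.63, 115.5], [-89.93, 88.59], [15.96, 139.68], [-74.01, 254.01], [8.47, 105.57], [-167.45, 167.45]. Speed limits (degrees/s): [147.25, 147.25, 180, 180, 180, 180, 180].

## Interface

Orientations are given as [roll, pitch, yaw] about the fixed x, y, z axes, in that order (R = Rz(yaw) Ry(pitch) Rx(roll)).
In Python, from workcell import arm, jaws, solver, snapshot, calibration, finish_job, status gives the robot as it stands. The module is installed in compiled form; this text tells all that it offers. Calls block until the motion is done:
- arm.movep(position, orientation): joint-space move of the TCP to a pose.
- arm.movel(position, ori=None, velocity=0.15, contact_N=None): straight line of the TCP; ori=None keeps the orientation; velocity is the mean speed in m/s. With contact_N (N) it stops when the force on the tool has changed by that much, and returns True; else False.
- arm.move_j(angles): joint-space move.
- jaws.open_jaws() and jaws.grasp(): open the fingers fully, or close them until they stop; the grip force is fixed at half the most.
- arm.sleep(seconds).
- solver.inverse_kinematics(position, orientation): joint angles nearest the present ones, or None.
- snapshot(name): name is "scene" or "top"; returns (picture, depth): 384x512x3 uint8, red, green, blue; 384x512 float32, m along the optical axis (not along the pixel's ray), 0 where there is no reading.
- calibration(name): a dict with "vfov" (degrees; the focal length in pixels is half the picture's height over the tangent of half this angle, whatever the lens; pixels are square), "cx", "cy" (the principal point, pixels), "k1" (the pictures are not rectified: a ray, as slopes to the right and down, at radius r is drawn at 1 + k1 r^2 times it, then the intrinsics apply), "rvec" (rotation vector, rad) and "tvec" (3), from world to camera coordinates, as OpenCV has them. Camera axes: x right, y down, z forward; pixel columns grow to the right and rows downward; lengths in m; the calibration is good to about 2 mm. A picture is of the moment at which its call begins. calibration takes no time and is no camera call.
A pose or a line that the arm cannot do raises arm.Unreachable and nothing moves.
- finish_job(): hands the job in, once; it reports no verdict.
Readings, each from a call of its own:
- status.read_t(): time.
- status.read_qpos(): joint angles.
- status.read_dq(): joint speeds.
- status.read_effort(): joint torques, N m.
- status.read_position(): TCP position.
- status.read_ee_rot(): TCP orientation.
- status.read_force(): force on the tool from outside, world axes, zero at the start.
- status.read_moment(): the same for the moment, N m.
- status.read_width(): finger opening in m.
Only numpy, scipy, OpenCV 4.12 (cv2) and the standard library are available. Lean on these libraries where they do the work, as an engineer would, in place of code of your own. Each camera call takes 0.05 s, during which the arm holds its last target. There are 200 camera calls.

## Working session

There is one attempt and no reset: what is moved stays moved. The work goes in short steps, each a Python script; the robot and the scene stay as the last script left them, time stands still between calls to the robot, and variables do not carry over. Pictures are saved under pics/ and viewed, on a budget of 10 in all, crops included, one or two more only if the job needs it, and the job is handed in when it is done.

```bash
mkdir -p pics
cat > h.py <<'E'
import numpy as np, cv2
from workcell import arm,jaws,solver,snapshot,calibration,finish_job,status
def cam(n):
    c=calibration(n); f=192/np.tan(np.radians(c['vfov']/2))
    R=cv2.Rodrigues(np.array(c['rvec'],float))[0]; return c,f,R,np.array(c['tvec'],float).ravel()
def rays(n,px):
    c,f,R,t=cam(n); px=np.atleast_2d(np.array(px,float))
    K=np.array([[f,0,c['cx']],[0,f,c['cy']],[0,0,1]])
    s=cv2.undistortPoints(px.reshape(-1,1,2),K,np.array([c['k1'],0,0,0.])).reshape(-1,2)
    return -R.T@t, np.c_[s,np.ones(len(s))]@R, np.c_[s,np.ones(len(s))]
def onz(n,px,z):
    o,d,_=rays(n,px); return o+d*((z-o[2])/d[:,2])[:,None]
def cloud(n,dep):
    v,u=np.mgrid[:384,:512]; o,d,_=rays(n,np.c_[u.ravel(),v.ravel()])
    P=o+d*dep.ravel()[:,None]; P[dep.ravel()<=0]=np.nan; return P.reshape(384,512,3)
def proj(n,P):
    c,f,R,t=cam(n); K=np.array([[f,0,c['cx']],[0,f,c['cy']],[0,0,1]])
    return cv2.projectPoints(np.atleast_2d(np.array(P,float)),R,t,K,np.array([c['k1'],0,0,0.]))[0].reshape(-1,2)
def shot(tag):
    r={}
    for n in('scene','top'):
        p,d=snapshot(n); np.savez(f'{tag}_{n}.npz',p=p,d=d); cv2.imwrite(f'pics/{tag}_{n}.png',p[:,:,::-1]); r[n]=(p,d)
    return r
E
python3 - <<'E'
from h import *
shot('a')
for n in('scene','top'):
    c,f,R,t=cam(n); print(n,c,f,-R.T@t)
print(status.read_t(),status.read_ee_rot())
E
```

```text
scene {'vfov': 53.116230161868046, 'cx': 244.39944807557674, 'cy': 193.05331862315307, 'k1': -0.04012692446688718, 'rvec': array([ 1.28692255,  2.2085057 , -1.00482542]), 'tvec': array([ 0.37224664, -0.23154161,  1.40307287])} 384.11624355127447 [1.21832057 0.29277381 0.7686163 ]
top {'vfov': 43.42204734866668, 'cx': 259.0967623932273, 'cy': 193.65034036810738, 'k1': -0.17743659246567425, 'rvec': array([ 2.11327012, -2.12876468,  0.19247236]), 'tvec': array([-0.07341111,  0.54187571,  1.29498649])} 482.2046182408325 [ 0.29170081 -0.08399037  1.37253953]
0.1 [-1.79910266e+02  7.22494293e-03  1.59263184e+02]
```

View pics/a_scene.png

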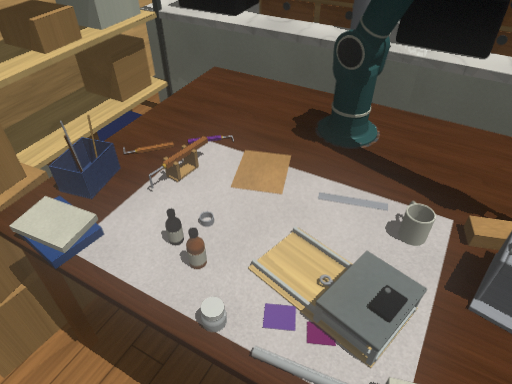

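View pics/a_top.png

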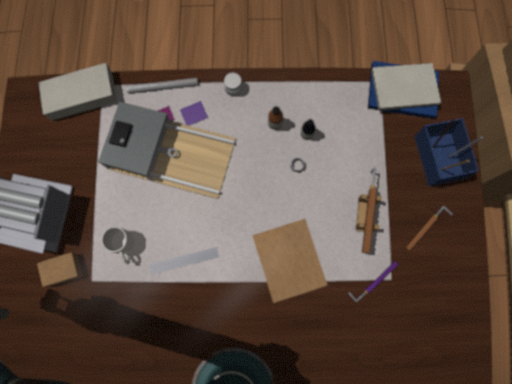

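Candidates for the hook: the one in the rest (top 370,220 / scene 183,152), purple one (top 382,277 / scene 210,138), and a smaller orange one (top 425,230 / scene 150,148). The large one in the rest is meant. I'll check it in a crop together with the eye, and measure.

```bash
cat > m.py <<'E'
from h import *
import sys
def load(tag,n): a=np.load(f'{tag}_{n}.npz'); return a['p'],a['d']
if __name__=='__main__':
    p,d=load('a','top'); s,ds=load('a','scene')
    z=lambda im,x0,y0,w,h,k: cv2.resize(im[y0:y0+h,x0:x0+w],None,fx=k,fy=k,interpolation=cv2.INTER_CUBIC)
    A=z(p,340,160,66,96,4.1); B=z(p,95,90,150,110,4.1)[:393]; C=z(s,120,120,130,80,3); D=z(s,240,220,130,80,3)
    H=np.zeros((600,800,3),np.uint8)
    H[:A.shape[0],:A.shape[1]]=A; H[:min(350,B.shape[0]),275:275+min(525,B.shape[1])]=B[:350,:525]
    H[355:355+240,:390]=C; H[355:595,400:790]=D
    H[394:,:][:0]=0
    cv2.imwrite('pics/crop1.png',H[:,:,::-1])
    P=cloud('top',d)
    hsv=cv2.cvtColor(p,cv2.COLOR_RGB2HSV)
    for (u,v) in [(370,220),(368,240),(374,180),(135,130),(200,165),(173,153),(300,250),(425,230),(382,277)]:
        print((u,v),P[v,u].round(4),hsv[v,u])
E
python3 m.py
```

```text
(370, 220) [ 0.4602 -0.3788  0.081 ] [ 12 141 121]
(368, 240) [ 0.4065 -0.3728  0.0728] [ 12 146 119]
(374, 180) [ 0.5894 -0.4155 -0.002 ] [174  10 132]
(135, 130) [0.7223 0.274  0.082 ] [ 83  10 102]
(200, 165) [0.6371 0.0957 0.0037] [ 18  93 168]
(173, 153) [0.6751 0.1772 0.0021] [ 17  79 106]
(300, 250) [ 0.3868 -0.1922  0.001 ] [ 15 112 137]
(425, 230) [ 0.4375 -0.5549  0.0153] [ 12 147 113]
(382, 277) [ 0.3063 -0.423   0.0105] [139 156 103]
```

View pics/crop1.png

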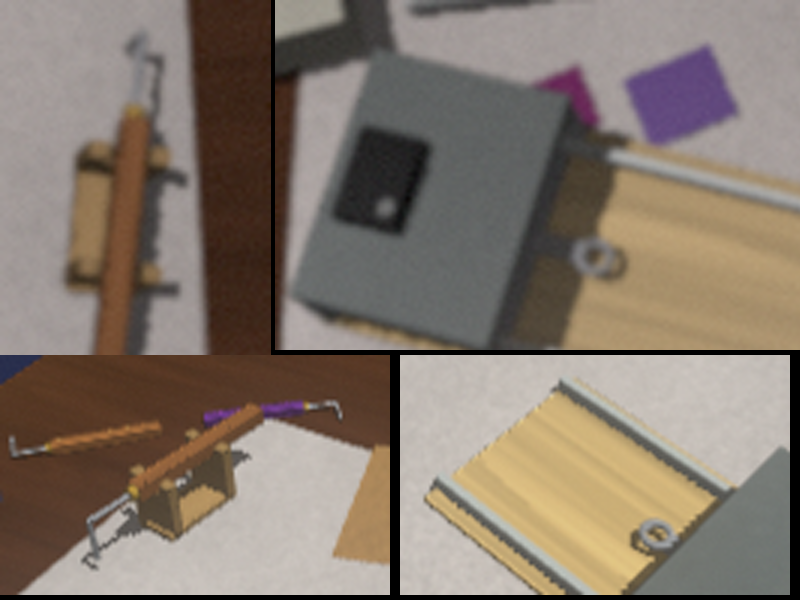

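The crop confirms it: large brown hook in the rest, rod pointing away from the robot; the others are smaller/purple. The eye ring is visible at top (173,153), clear of the roof. Now the measurements.

```bash
cat > m2.py <<'E'
from m import *
def comp(m,seed):
    n,l,st,ce=cv2.connectedComponentsWithStats(m.astype(np.uint8)); 
    ids=[i for i in range(1,n)]; 
    return l,st,ce
p,d=load('a','top'); s,ds=load('a','scene')
ht=cv2.cvtColor(p,cv2.COLOR_RGB2HSV); hs=cv2.cvtColor(s,cv2.COLOR_RGB2HSV)
# handle
def handle(n,hsv,box):
    x0,y0,x1,y1=box; m=np.zeros(hsv.shape[:2],np.uint8)
    m[y0:y1,x0:x1]=cv2.inRange(hsv,(5,115,60),(15,255,255))[y0:y1,x0:x1]
    c=max(cv2.findContours(m,0,1)[0],key=cv2.contourArea)[:,0]
    r=cv2.minAreaRect(onz(n,c,.075)[:,:2].astype(np.float32)*1000); print(n,'handle px area',m.sum()/255,'rect z75',np.round(r[0],1),np.round(r[1],1),round(r[2],1))
    print(np.round(cv2.boxPoints(r),1).tolist()); return m
handle('top',ht,(352,180,385,256)); handle('scene',hs,(155,135,212,180))
# roof corners
def poly(n,m,z,k):
    c=max(cv2.findContours(m,0,1)[0],key=cv2.contourArea); 
    r=cv2.approxPolyDP(c,k*cv2.arcLength(c,True),True)[:,0]; print(n,'roof',r.tolist(),onz(n,r,z)[:,:2].round(4).tolist())
P=cloud('top',d); m=((P[:,:,2]>.07)&(P[:,:,2]<.095)).astype(np.uint8)*255; m[:, :98]=0;m[:,175:]=0;m[:95]=0;m[190:]=0
poly('top',m,.08,.04)
q=P[m>0]; print('roof z',np.median(q[:,2]))
r=cv2.minAreaRect(onz('top',max(cv2.findContours(m,0,1)[0],key=cv2.contourArea)[:,0],.08)[:,:2].astype(np.float32)*1000);print('roof rect',r)
# ring: grey vs wood
for n,hsv,b in(('top',ht,(165,145,184,162)),('scene',hs,(314,270,340,292))):
    x0,y0,x1,y1=b; print(n); print(hsv[y0:y1,x0:x1,1])
E
python3 m2.py
```

```text
top handle px area 492.0 rect z75 [ 461.8 -379. ] [ 28.3 177.4] 83.3
[[372.1000061035156, -382.70001220703125], [548.2999877929688, -403.3999938964844], [551.5999755859375, -375.29998779296875], [375.3999938964844, -354.6000061035156]]
scene handle px area 1111.0 rect z75 [ 481.2 -387.7] [181.4 186.2] 28.1
[[357.29998779296875, -348.29998779296875], [445.0, -512.5], [605.0, -427.1000061035156], [517.4000244140625, -262.8999938964844]]
top roof [[120, 101], [98, 162], [147, 175], [167, 114]] [[0.8127, 0.3245], [0.6305, 0.3777], [0.591, 0.2338], [0.7691, 0.1837]]
roof z 0.07990284275897919
roof rect ((700.0726318359375, 280.0450744628906), (153.2766876220703, 192.48568725585938), 74.19585418701172)
top
[[89 85 90 92 87 79 90 89 95 92 94 94 94 94 93 93 92 95 92]
 [80 91 88 89 87 83 84 79 88 94 94 95 92 92 94 92 94 92 91]
 [61 66 72 70 68 68 58 53 60 79 85 91 95 97 93 93 95 93 93]
 [35 36 40 31 26 28 25 15 21 45 62 82 92 92 94 95 90 94 92]
 [13 12  7  5  2  9  5  7  9 14 24 56 82 92 93 93 95 94 93]
 [17 13  6  7  6  2 13 17 18 14  8 27 61 86 94 91 92 94 92]
 [ 4  8  9  4  6  5 24 57 63 4
[... 2335 characters left out ...]
19  22  15
   16  11  11  11   9  11  11   9]
 [107 107 108 108 107 109 107 105  94  92  93  89  88  85  62  30  14  14
   13  11  11  13  15  13   9   9]
 [106 106 106 106 108 108 107 107 106 108 108  92  88  92  84  39  12  11
   11  11  11  13  13  11   9  11]
 [107 107 106 106 106 107 107 107 108 108 106  94  93  82  39  12   9  13
   13  13  13  13  11   9  13  11]
 [107 106 107 106 107 107 106 107 104 102  98  90  82  39  14  13  11  11
   11  15  11  13   9  11  11  11]
 [106 105 107 107 107 106 107 106  95  96  90  81  39  14  13  11   9  13
   15  13  11  11   9  11  11   9]
 [104 105 106 106 108 108 108 100  91  94  86  39  14  11  11  13  11  13
   13  11   9   9   9   9  11  11]]
```

```bash
cat > m3.py <<'E'
from m import *
p,d=load('a','top'); s,ds=load('a','scene')
for n,im,b in(('top',p,(170,149,178,157)),('scene',s,(320,276,331,284))):
    S=cv2.cvtColor(im,cv2.COLOR_RGB2HSV)[:,:,1].astype(float); x0,y0,x1,y1=b
    m=np.zeros(S.shape,np.uint8); m[y0:y1,x0:x1]=S[y0:y1,x0:x1]>30
    l,st,ce=cv2.connectedComponentsWithStats(m)[1:]; i=1+np.argmax(st[1:,4])
    v,u=np.where(l==i); w=S[v,u]; c=(np.average(u,weights=w),np.average(v,weights=w))
    print(n,'hole px',np.round(c,2),len(u),onz(n,[c],.021).round(4))
yaw=np.radians(74.2); O=np.array([.6851,.2271]); X=np.array([np.cos(yaw),np.sin(yaw)]);Y=np.array([-X[1],X[0]])
H=lambda x,y,z:[*(O+x/1e3*X+y/1e3*Y),z/1e3]
k=np.radians(-6.7); hO=np.array([.4814,-.3836]); hX=np.array([np.cos(k),np.sin(k)]);hY=np.array([-hX[1],hX[0]])
K=lambda x,y,z:[*(hO+x/1e3*hX+y/1e3*hY),.065+z/1e3]
segs=[[K(-110,a,10),K(70,a,10)] for a in(-10,10)]+[[K(70,0,0),K(130,0,0)],[K(130,0,0),K(130,0,-50)],[K(70,-10,10),K(70,10,10)],[K(-110,-10,10),K(-110,10,10)]]
segs+=[[H(-220,a,20),H(-20,a,20)] for a in(-73,73)]+[[H(-220,-95,6),H(-220,95,6)],[H(-20,-95,80),H(-20,95,80)],[H(130,-95,80),H(130,95,80)]]
out=[]
for n,im,bs in(('top',p,[(335,160,70,100),(95,95,150,105)]),('scene',s,[(135,120,130,80),(240,220,130,130)])):
    for b in bs:
        x0,y0,w,h=b; f=min(395/w,295/h); I=cv2.resize(im[y0:y0+h,x0:x0+w],None,fx=f,fy=f,interpolation=cv2.INTER_CUBIC)
        for a in segs:
            q=((proj(n,a)-[x0,y0]+.5)*f).round().astype(int); cv2.line(I,tuple(map(int,q[0])),tuple(map(int,q[1])),(255,0,255),1)
        J=np.zeros((300,400,3),np.uint8); J[:I.shape[0],:I.shape[1]]=I[:300,:400]; out.append(J)
cv2.imwrite('pics/ov.png',np.vstack([np.hstack(out[:2]),np.hstack(out[2:])])[:,:,::-1])
E
python3 m3.py
```

```text
top hole px [174.57 152.65] 29 [[0.6708 0.169  0.021 ]]
scene hole px [325.27 279.34] 28 [[0.6712 0.1766 0.021 ]]
```

View pics/ov.png

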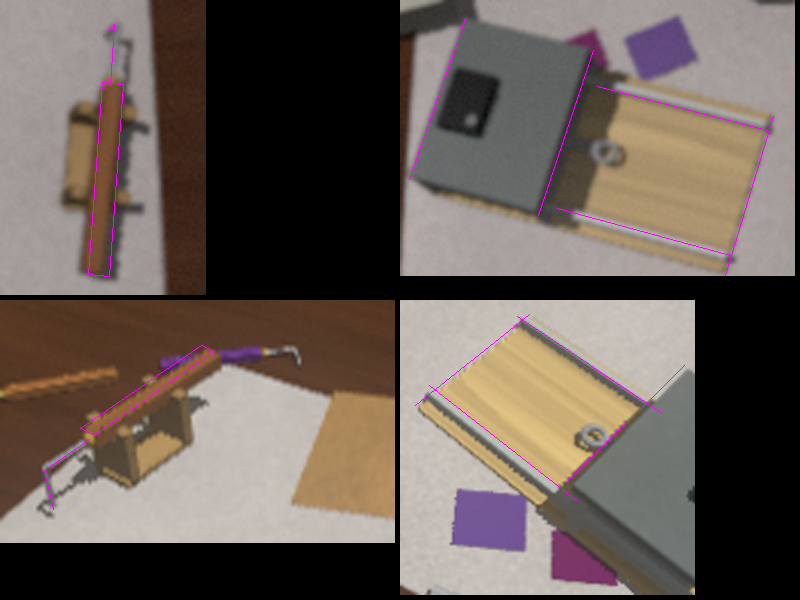

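```bash
cat > m4.py <<'E'
from m import *
p,d=load('a','top'); P=cloud('top',d)
S=cv2.cvtColor(p,cv2.COLOR_RGB2HSV)[:,:,1]
m=np.zeros(S.shape,np.uint8); m[150:156,171:176]=S[150:156,171:176]>32
v,u=np.where(m); print('top hole',u.mean(),v.mean(),onz('top',[(u.mean(),v.mean())],.021).round(4))
# rails: bright, low-sat, compare centre lines at z=.020
for box in [(180,122,236,142),(160,170,225,196)]:
    x0,y0,x1,y1=box; m=np.zeros(S.shape,np.uint8); m[y0:y1,x0:x1]=cv2.inRange(cv2.cvtColor(p,cv2.COLOR_RGB2HSV),(0,0,125),(179,45,255))[y0:y1,x0:x1]
    l,st,_=cv2.connectedComponentsWithStats(m)[1:]
    n=len(st); best=max(range(1,n),key=lambda i:st[i,2] if st[i,4]<500 else 0)
    v,u=np.where(l==best); q=onz('top',np.c_[u,v],.02)[:,:2]; f=cv2.fitLine(q.astype(np.float32),cv2.DIST_HUBER,0,1e-4,1e-4).ravel()
    print('rail',len(u),f.round(4),np.degrees(np.arctan2(f[1],f[0])))
for u,v in[(275,112),(308,124),(298,165)]: print(onz('top',[(u,v)],.1 if v<140 else .02).round(3))
print(status.read_qpos())
for c in(0,180):
  for pos,y in [((.4814,-.382,.046),-6.7),((.4814,-.382,.25),-6.7),((.635,.0515,.25),74.2),((.635,.0515,.042),74.2),((.597,-.086,.042),74.2)]:
    q=solver.inverse_kinematics(pos,[180,0,y+c]); print(c,pos,None if q is None else np.round(q,1))
E
python3 m4.py
```

```text
top hole 173.11764705882354 152.58823529411765 [[0.671  0.1733 0.021 ]]
rail 464 [0.1502 0.9887 0.7477 0.0468] 81.363396
rail 279 [0.2441 0.9697 0.5742 0.1075] 75.871216
[[ 0.763 -0.124  0.1  ]]
[[ 0.728 -0.215  0.1  ]]
[[ 0.63 -0.19  0.02]]
[-71.73470721  26.82905986  -0.66361337  91.8756108    0.3439231
  61.38730397  -3.22888824]
0 (0.4814, -0.382, 0.046) [  6.8  41.   39.5 105.2 -35.1  46.6 -32.3]
0 (0.4814, -0.382, 0.25) [  5.6  24.4  39.9  97.  -17.   64.8 -46.4]
0 (0.635, 0.0515, 0.25) [-34.1  26.3  36.6  93.6 -16.8  65.8  -9.2]
0 (0.635, 0.0515, 0.042) [-31.3  41.2  33.2 101.7 -30.   46.2   0.9]
0 (0.597, -0.086, 0.042) [-19.   38.4  32.5 106.7 -29.1  43.4  13.7]
180 (0.4814, -0.382, 0.046) [  8.9  40.   36.3 105.1 -32.2  45.6 145.4]
180 (0.4814, -0.382, 0.25) [ -9.7  33.9  65.7  97.8 -32.7  70.1 147.4]
180 (0.635, 0.0515, 0.25) [-10.2  23.6   3.5  91.9  -1.5  64.5 157.8]
180 (0.635, 0.0515, 0.042) [ -1.9  37.8  -7.9  99.5   7.1  43.1 150.9]
180 (0.597, -0.086, 0.042) [ 52.3  66.7 -76.7 101.9  69.   73.2 120.5]
```

Run:
```python
from h import *
G=[.4814,-.382]; o=[180,0,-6.7]
arm.movep([*G,.20],o); print(status.read_t(),status.read_position())
f=arm.movel([*G,.046],velocity=.12,contact_N=6); print(f,status.read_position(),status.read_force())
if not f:
    jaws.grasp(); print(status.read_width(),status.read_t(),status.read_force())
    shot('b')
    arm.movel([*G,.20],velocity=.15); print(status.read_width(),status.read_force(),status.read_t())
```

```text
3.6583 [ 0.48203991 -0.38122791  0.19990455]
False [ 0.48185723 -0.38241664  0.04678138] [-0.14550241 -1.28654471 -0.03422883]
0.01990162578589392 6.175 [-0.13225231 -0.49402839  0.11639626]
0.01975328331849816 [-0.4007689   0.09642259 -0.86125972] 7.45
```

Run:
```python
from h import *
y=np.radians(74.2); X=np.array([np.cos(y),np.sin(y)]); E=np.array([.671,.175])
g=E-.13*X; arm.movep([*g,.20],[180,0,74.2]); arm.movel([*g,.068],velocity=.12)
print(status.read_t(),status.read_position(),status.read_ee_rot(),status.read_force())
r=shot('c')
tip=[*E,.037]
out=[]
for n,b in(('top',(140,120,66,50)),('scene',(280,235,66,50))):
    x0,y0,w,h=b; I=cv2.resize(r[n][0][y0:y0+h,x0:x0+w],None,fx=6,fy=6,interpolation=cv2.INTER_CUBIC)
    print(n,'pred tip',proj(n,[tip,[*E,.087],[*E,.024]]).round(1).tolist()); out.append(I)
cv2.imwrite('pics/c.png',np.hstack(out)[:,:,::-1])
```

```text
10.375 [0.63631589 0.04990766 0.06887273] [ 1.79914018e+02 -3.81982229e-02  7.41960762e+01] [-0.52202     0.13282906 -1.73140713]
top pred tip [[171.5, 151.1], [168.3, 146.3], [172.4, 152.3]]
scene pred tip [[325.5, 274.9], [328.3, 261.3], [324.8, 278.2]]
```

View pics/c.png

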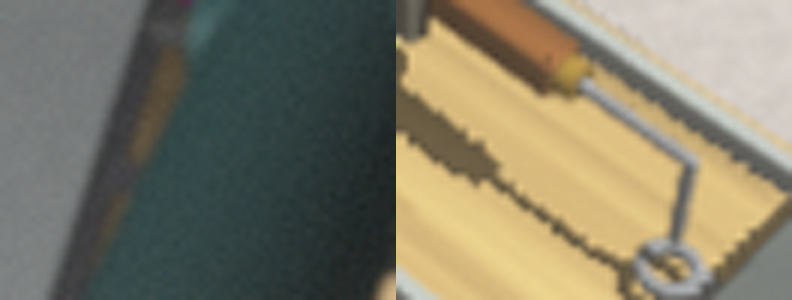

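Run:
```python
from h import *
s=np.load('c_scene.npz')['p']; hsv=cv2.cvtColor(s,cv2.COLOR_RGB2HSV)
print(hsv[260:286,318:336,1])
for q in [(326.6,274.5),(326.6,275.0),(326.3,274)]: print(q,onz('scene',[q],.0378).round(4))
print('elbow',onz('scene',[(328.6,262.0)],.0878).round(4))
print('hole',onz('scene',[(325.25,279.3)],.021).round(4))
```

```text
[[106 105 104 104 104 102  89  41   4   2  20  54  96 104 104 103  90  71]
 [104 105 105 104 105 105 104  97  70  13   2   9  54 105 104 104 101  94]
 [105 104 105 103 106 104 103 105 101  85   4   9  62 103 105 103 105 103]
 [106 105 105 104 104 105 103 103 103  90  15  22  77 104 106 105 105 104]
 [106 106 106 104 105 104 102 104 101  74  13  51  92 103 103 104 103 105]
 [105 105 107 105 107 105 104 105  99  50  10  59  98 103 104 104 104 103]
 [106 107 108 105 106 105 104 103  98  42   5  68 104 105 104 105 103 104]
 [105 107 107 106 108 105 104 105  98  23  24  77 104 103 105 103 104 103]
 [104 103 106 106 105 106 107 103  90  13  40  86 103 105 104 104 103 105]
 [103 103 103 105 106 106 105 101  72  13  58  95 103 103 105 104 105 105]
 [105 104 103 104 105 104 106 101  50  10  59  98 102 103 103 104 103 103]
 [106 106 103 103 104 104 105  99  42   7  65 103 104 104 105 105 103 104]
 [105 106 104 105 102 102 104  98  28  24  76 106 106 105 105 103 104 103]
 [106 106 106 105 104 104 104  92  13  42  87 104 105 107 105 104 104 105]
 [107 106 107 106  96  77  72  50  13  61  94 107 
[... 329 characters left out ...]
5  41   2  21  60  90  91  95 100 103  87   2   3  45  91 100  96  91]
 [ 89  58   2   3  40  93 103  91  88 103  83  14   5   6  27  80  90  83]
 [ 93  80  42   2   6  43  76  86  91  76  35   2   3   5   2  43  73  44]
 [ 91 102  92   4   2   2  14  13   2   2   3   3   2   5  10  21  21  17]
 [ 91 104 103  76  24   2   3   5   6   4   6   6   4  15  15  13  11   8]
 [ 90  97  99 100  96  45  14   4   2   2   7   5  10  18  13  11  10  10]
 [106 103  88  96  96  82  70  61  58  42  20  17  18  13  13  14  10  12]]
(326.6, 274.5) [[0.6694 0.177  0.0378]]
(326.6, 275.0) [[0.6707 0.1775 0.0378]]
(326.3, 274) [[0.6684 0.1758 0.0378]]
elbow [[0.6731 0.1765 0.0878]]
hole [[0.6711 0.1765 0.021 ]]
```

The image shows the hook's rod above the ring (elbow ≈ scene 329,262; hole ≈ 325,279). Relative to the hole, the tip is within about 2 mm in the same camera, so I can descend with a contact guard.

Run:
```python
from h import *
y=np.radians(74.2); X=np.array([np.cos(y),np.sin(y)]); E=np.array([.6695,.175])
g=E-.13*X
f=arm.movel([*g,.042],velocity=.04,contact_N=2.5)
print(f,status.read_t(),status.read_position(),status.read_force())
r=shot('d'); n='scene'
x0,y0,w,h=280,235,100,75; cv2.imwrite('pics/d.png',cv2.resize(r[n][0][y0:y0+h,x0:x0+w],None,fx=5,fy=5,interpolation=cv2.INTER_CUBIC)[:,:,::-1])
```

```text
False 11.275 [0.63425198 0.04982847 0.04204683] [ 0.60785588  0.22242272 -1.22211167]
```

View pics/d.png

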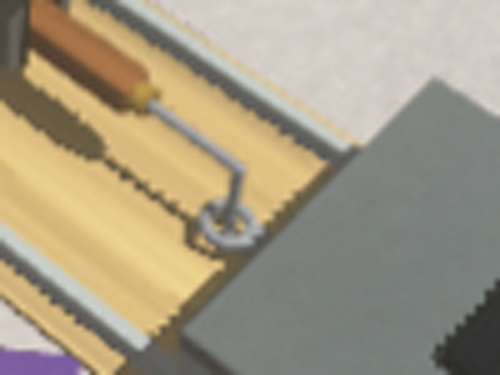

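The rod is through the ring at (scene ≈ 326,278) with no contact. Drawing the tray.

Run:
```python
from h import *
y=np.radians(74.2); X=np.array([np.cos(y),np.sin(y)]); E=np.array([.6695,.175])
g=E-.13*X
for s,v in((.012,.02),(.142,.035)):
    f=arm.movel([*(g-s*X),.042],velocity=v,contact_N=12)
    print(f,status.read_t(),status.read_position(),status.read_force())
    if f: break
r=shot('e'); n='scene'
x0,y0,w,h=190,200,180,135; cv2.imwrite('pics/e.png',cv2.resize(r[n][0][y0:y0+h,x0:x0+w],None,fx=4,fy=4,interpolation=cv2.INTER_CUBIC)[:,:,::-1])
```

```text
False 12.125 [0.63087395 0.03834241 0.04205489] [-0.22230293  2.08095381 -1.54367253]
False 15.9917 [ 0.59548392 -0.08669485  0.04200648] [ 0.17938203  2.91024897 -1.39973948]
```

View pics/e.png

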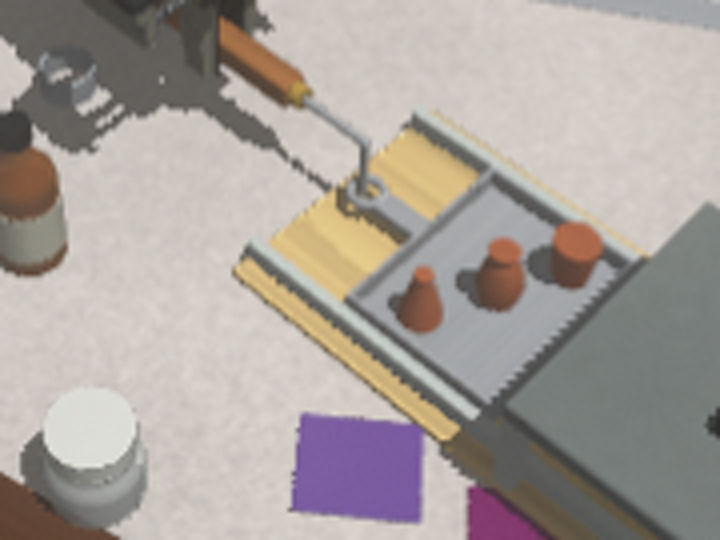

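Run:
```python
from h import *
y=np.radians(74.2); X=np.array([np.cos(y),np.sin(y)]);Y=np.array([-X[1],X[0]]);O=np.array([.6851,.2271])
def hf(n,q,z):
    w=onz(n,[q],z)[0][:2]-O; return (np.array([w@X,w@Y])*1000).round(1)
c=lambda u,v:(190+u/4-.4,200+v/4-.4)
print('ring centre',hf('scene',c(366,191),.022))
print('front rim top corners',hf('scene',c(492,176),.024),hf('scene',c(350,299),.024))
print('board front corners top', hf('scene',c(236,264),.006), hf('scene',c(412,125),.006))
print('rail front tops',hf('scene',c(250,243),.02),hf('scene',c(417,112),.02))
print('roof front corners top', hf('scene',c(708,205),.08),hf('scene',c(510,402),.08))
```

```text
ring centre [-189.6   -1.2]
front rim top corners [-140.2   62.8] [-140.1  -70.7]
board front corners top [-215.8  -90.5] [-214.6   73.9]
rail front tops [-213.3  -80.7] [-212.1   74.7]
roof front corners top [-12.3  90.7] [-12.4 -92.5]
```

Run:
```python
from h import *
y=np.radians(74.2); X=np.array([np.cos(y),np.sin(y)]); E=np.array([.6695,.175])
g=E-.13*X-.137*X
arm.movel([*g,.042],velocity=.02); print(status.read_force())
f=arm.movel([*g,.085],velocity=.04,contact_N=3); print(f,status.read_force(),status.read_t())
if not f:
    arm.movel([*g,.20],velocity=.12)
    G=[.4814,-.382]; arm.movep([*G,.20],[180,0,-6.7]); arm.movel([*G,.075],velocity=.1)
    print(status.read_t(),status.read_position(),status.read_ee_rot(),status.read_width())
    r=shot('f'); s=r['scene'][0]; t=r['top'][0]
    z=lambda I,b,k: cv2.resize(I[b[1]:b[1]+b[3],b[0]:b[0]+b[2]],None,fx=k,fy=k,interpolation=cv2.INTER_CUBIC)
    A=z(s,(130,110,100,90),4); B=z(t,(95,95,100+50,90*150//100),400/150)[:360,:400]
    H=np.zeros((360,800,3),np.uint8); H[:,:400]=A; H[:B.shape[0],400:400+B.shape[1]]=B
    cv2.imwrite('pics/f.png',H[:,:,::-1])
```

```text
[-0.21904971 -0.10115991 -1.08886126]
False [ 0.70642205 -0.21552297 -0.17934476] 17.7167
21.45 [ 0.48178365 -0.38235563  0.07568301] [ 1.79970005e+02 -6.73793190e-02 -6.70158184e+00] 0.01957593458067801
```

View pics/f.png

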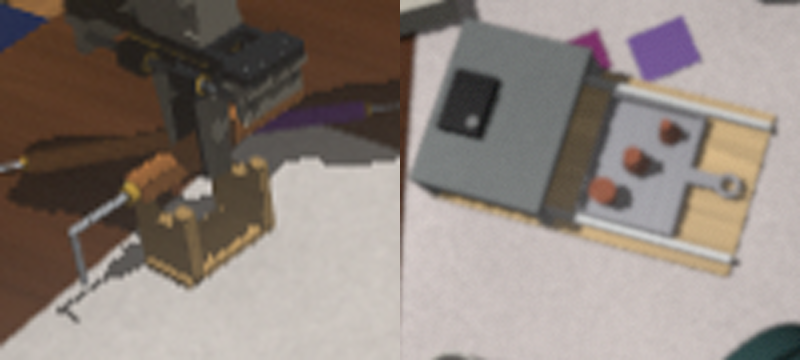

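The tray is fully out from the roof (top view, crop right: a wooden gap shows behind it), the ring is still over the board, and the three pots stand. The hook hovers aligned over its rest. Lowering it.

Run:
```python
from h import *
G=[.4814,-.382]
f=arm.movel([*G,.0465],velocity=.03,contact_N=5); print(f,status.read_position(),status.read_force())
if status.read_position()[2]<.052:
    jaws.open_jaws(); arm.sleep(.3); arm.movel([*G,.2],velocity=.12)
    arm.movep([.3,.45,.3],[180,0,60])
    arm.sleep(.5); r=shot('g'); print(status.read_t(),status.read_force())
    s=r['scene'][0]; t=r['top'][0]
    z=lambda I,b,k: cv2.resize(I[b[1]:b[1]+b[3],b[0]:b[0]+b[2]],None,fx=k,fy=k,interpolation=cv2.INTER_CUBIC)
    H=np.zeros((600,800,3),np.uint8); A=z(s,(130,115,100,75),4)
    H[:300,:400]=A; H[:300,400:]=z(t,(340,160,100,75),4); H[300:,:400]=cv2.resize(t,(400,300)); H[300:,400:]=cv2.resize(s,(400,300))
    cv2.imwrite('pics/g.png',H[:,:,::-1])
    from m import load
    for tag in 'ag':
        hsv=cv2.cvtColor(load(tag,'top')[0],cv2.COLOR_RGB2HSV); m=np.zeros((384,512),np.uint8); m[180:256,352:385]=cv2.inRange(hsv,(5,115,60),(15,255,255))[180:256,352:385]
        c=max(cv2.findContours(m,0,1)[0],key=cv2.contourArea)[:,0]; print(tag,cv2.minAreaRect(onz('top',c,.075)[:,:2].astype(np.float32)*1000))
```

```text
False [ 0.48152317 -0.38210104  0.04669982] [ 0.72204477 -0.93275523 -1.91654065]
29.125 [0.41020733 0.31795618 0.7017918 ]
a ((461.83050537109375, -378.9879455566406), (28.289417266845703, 177.3837432861328), 83.29016876220703)
g ((461.9000244140625, -377.0518493652344), (30.414527893066406, 175.61746215820312), 79.64158630371094)
```

View pics/g.png

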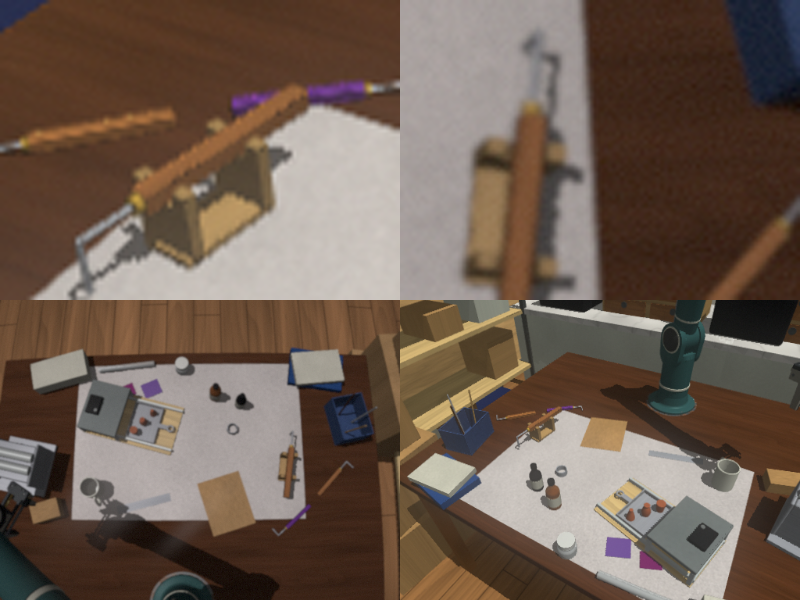

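Run:
```python
from h import *
from m import load
for n,b in(('top',(352,180,385,256)),):
  for tag in 'abg':
    p,d=load(tag,n); hsv=cv2.cvtColor(p,cv2.COLOR_RGB2HSV); x0,y0,x1,y1=b
    m=np.zeros((384,512),np.uint8); m[y0:y1,x0:x1]=cv2.inRange(hsv,(5,115,60),(15,255,255))[y0:y1,x0:x1]
    v,u=np.where(m); q=onz(n,np.c_[u,v],.075)[:,:2]; f=cv2.fitLine(q.astype(np.float32),cv2.DIST_HUBER,0,1e-4,1e-4).ravel()
    P=cloud(n,d)[v,u]; a=(P[:,:2]-f[2:])@f[:2]; k=(abs(P[:,2]-.075)<.015)
    print(tag,len(u),'yaw',np.degrees(np.arctan(f[1]/f[0])).round(2),f[2:].round(4),'x range',q[:,0].min().round(4),q[:,0].max().round(4),'slope z deg',np.degrees(np.arctan(np.polyfit(a[k],P[k,2],1)[0])).round(2),np.median(P[k,2]).round(4))
a=load('a','scene')[0].astype(int); g=load('g','scene')[0].astype(int)
D=np.abs(a-g).sum(2)[140:195,140:215]; print('scene diff px>90:',(D>90).sum())
m=np.zeros((384,512),np.uint8);m[140:195,140:215]=D>90; v,u=np.where(m); print(u.min(),u.max(),v.min(),v.max())
```

```text
a 492 yaw -8.74 [ 0.4635 -0.3781] x range 0.3737 0.5502 slope z deg -0.15 0.0748
b 86 yaw -13.98 [ 0.3941 -0.3721] x range 0.3737 0.4117 slope z deg -3.24 0.0746
g 482 yaw -8.33 [ 0.4636 -0.3789] x range 0.3737 0.5473 slope z deg -0.26 0.0749
scene diff px>90: 24
148 207 141 190
```

```bash
python3 -c "
from h import *
finish_job(); print(status.read_t())"
```

```text
the job is handed in; nothing more can be done
the job is handed in; nothing more can be done
```

I drew the tray out with the large brown hook from the rest, put the hook back in its notches, and handed the job in at about 29 s of robot time. I left the purple and the smaller orange hook alone.

- **Drawing the tray:** the tip went through the eye without touching it, and I pulled the tray along the rails with about 3 N. I then eased the hook forward to free it and lifted it out.
- **Tray:** its back edge is roughly 17–20 mm clear of the roof's front edge. The front of the eye is about 11 mm inside the board's front edge, and all three pots are standing.
- **Hook:** it lies level (slope -0.26°, top of the handle at 75 mm). It is within about 1 mm and 0.4° of where I found it.
- **Other things:** the last pictures show the other items apparently where they were. I checked those by eye and did not measure them.

**Disagreements between checks:**
- The two cameras differed by about 3 mm on the eye's position. The scene camera showed the hood 5–8 mm off my top-view estimate, so I checked the tray against the board and roof edges in the same view.
- A rough rectangle fit suggested the hook had turned 3.6° in its rest. A line fit to the same mask gave 0.4°, and I trusted that one.

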